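# Fill the bead spinner and run it from the pedal at half speed

### The job

Use the scoop to transfer at least three of the stone beads from the trough into the bead spinner's bowl, without spilling any or touching beads with the fingers, then set the scoop down flat on the bench or in the trough and let go of it. Then press the spinner's speed pedal with the fingers about half way down (pressed right down it would fling the beads out) and finish while still holding it there. Leave the other things on the bench where they are.

Things in the scene. Friction and masses are not known exactly. Their poses are not given: they have to be found in the camera images.
- tray: bead trough: open bamboo box fixed to the bench, outside 252 (own x) x 92 (own y) x 36 mm high, walls and floor 6 mm thick (inside 240 x 80 mm); origin under its centre, on the bench; it lies crosswise, own +x pointing roughly to the robot's left, towards the spinner; seven loose beads start on its floor in the half towards +x
- bead0: one of seven alike purple agate beads, a barrel 17 mm across and 16 mm long, about 10 g, polished and slippery; origin at its centre; it rolls and lies any way up
- bead1: one of seven alike purple agate beads, a barrel 17 mm across and 16 mm long, about 10 g, polished and slippery; origin at its centre; it rolls and lies any way up
- bead2: one of seven alike purple agate beads, a barrel 17 mm across and 16 mm long, about 10 g, polished and slippery; origin at its centre; it rolls and lies any way up
- bead3: one of seven alike purple agate beads, a barrel 17 mm across and 16 mm long, about 10 g, polished and slippery; origin at its centre; it rolls and lies any way up
- bead4: one of seven alike purple agate beads, a barrel 17 mm across and 16 mm long, about 10 g, polished and slippery; origin at its centre; it rolls and lies any way up
- bead5: one of seven alike purple agate beads, a barrel 17 mm across and 16 mm long, about 10 g, polished and slippery; origin at its centre; it rolls and lies any way up
- bead6: one of seven alike purple agate beads, a barrel 17 mm across and 16 mm long, about 10 g, polished and slippery; origin at its centre; it rolls and lies any way up
- scoop: flat-bottomed aluminium scoop, about 110 g, standing level on the bench: pan 70 x 66 mm, floor 1.5 mm, nose edge at own x = 35 mm; sides 28 mm high behind, falling to none at x = 15 (bare tongue in front), back wall 30 mm high at x = -35; level wooden handle 16 wide, 14 high, x = -48 to -128, its middle 56 mm above the underside; origin under the pan's middle. It balances on its bottom
- scoop_pan (a point): middle of the scoop's pan, 10 mm above its underside
- scoop_grip (a point): a good place to grip the scoop's handle from above, in the handle's middle: x = -85, z = 56 mm in the scoop's frame
- spinner: electric bead spinner fixed to the bench: white motor base 150 wide, 190 deep, 50 mm high, round wooden bowl on top; a post 184 mm high, 95 mm from the bowl's axis on own +x (away from the robot), holds a bent wire needle that dips into the bowl 45 to 60 mm from the axis on that side; origin on the bench under the bowl's axis. The motor is not simulated: the bowl stays still
- bowl (a point): centre of the bowl's inner floor, 68 mm above the bench, on its axis; inside radius about 45 mm at the floor and 70 mm at the rim; a brass spindle 14 mm thick stands on the axis to 107 mm above the bench
- bowl_rim (a point): centre of the bowl's mouth, rim outer radius 76 mm, 112 mm above the bench
- pedal: black speed pedal of the spinner (base and treadle), fixed to the bench, base 96 wide x 160 mm long, the hinge at its rear (own +x, away from the robot) 62 mm from the origin and 28 mm above the bench, the raised toe edge towards own -x; origin under the middle of the base
- treadle (a joint): angle of the pedal's spring-loaded treadle: 0 rad when up (released), 0.30 rad when pressed right down; half way is 0.15 rad. It springs back by itself; the torque is about 0.4 N m up and 1.0 N m right down, so some 6 N holds it half way at the pad
- treadle_pad (a point): point on the treadle's rubber top face in the middle of its width, 112 mm from the hinge and 20 mm from the toe edge: press down here; it sinks about 32 mm over the full travel (16 mm at half way); at rest the face slopes up towards the toe by 0.34 rad
- reel: bystander: thread reel 42 mm across, 34 mm high, standing; leave alone
- glue: bystander: white glue bottle 34 mm across, 100 mm high; leave alone
- jar: bystander: small jar 52 mm across, 55 mm high with cork lid; leave alone
- pliers: bystander: pliers with black grips lying flat, about 150 mm long, 13 mm high; leave alone
- caliper: bystander: steel caliper lying flat, 170 mm long, 10 mm high; leave alone
- dish: bystander: white ceramic dish 70 mm across, 22 mm high; leave alone
Not all that is in view belongs to the job. Leave any purple look-alike of the scoop alone.

How it is judged:
By the outcome, as a careful person would: the job done as asked, in the order asked, and still so for the second after the job is handed in, while the arm keeps its last pose, push and grip.
It also fails if it takes over 72 s, if anything falls off the work surface, if the arm or the gripper's body presses on something with over 40 N, if the wrist force passes 120 N, or if a joint passes its speed limit or range.

### The arm

A 6-joint arm with a two-finger parallel gripper is mounted at the origin on the work surface. World frame = base frame: x ahead of the robot, y to its left, z up, the work surface at z = 0. Lengths are in mm, angles in degrees, forces in N, time in s.
With the tool pointing down it reaches from about 350 to 850 mm from the base axis. Payload 8.1 kg.
Tool frame: the origin (TCP) lies midway between the tips of the shut fingers; the grasp point (between the pads) lies 19 mm behind it (r.grasp_offset is the distance from the TCP to the grasp point, in mm); z points along the fingers, x is the direction in which the jaws open and shut, and the axes are right-handed (so a half turn about z gives the same grasp; the last joint's range is limited). The gripper opens to 85 mm and grips with 20 to 120 N. Pads are 22 mm wide; open, the fingers measure 114 mm over their backs; the gripper's body (76 mm by 85 mm) begins 54 mm behind the grasp point. The pads swing forward as they close: fully open they stand 13 mm farther back than shut.
Start: joints at [67.701, 7.471, 85.268, -0, 87.261, -4.893], TCP at [179.467, 572.535, 231.292] pointing down, gripper open.
Joint ranges: [-169.43, 169.43], [-51.17, 129.36], [1.28, 143.12], [-76.62, 256.62], [0, 156.53], [-152.29, 152.29]. Speed limits (degrees/s): [136.94, 136.94, 159.86, 180, 180, 180].

### API

Orientations are given as [roll, pitch, yaw] about the fixed x, y, z axes, in that order (R = Rz(yaw) Ry(pitch) Rx(roll)).
In Python, from bench import r, optics, hand_in gives the robot as it stands.
- The arm moves only by the shell command python3 -m pendant 'ROWS' [FORCE]. ROWS is JSON, a list of rows, each a list of 5 numbers: the opening, from 0 (shut) to 1 (fully open), then the shift along the tool's x, y, z in mm, then the turn about the tool's z in degrees. A call has 1 to 10 rows; each row shifts and turns the commanded pose from where the row before left it, along the tool's axes as they then stand; what a row does not reach is not made up. A row lasts 1/10 s, in which the tool goes at most 50 mm and 8.59 degrees, less where a joint would pass 70% of its speed; a pose out of reach is approached as far as the arm can. A call with a gripper value outside its range is refused whole. The fingers move at their own pace and stop on an object; FORCE is the grip in N (left out, the last holds). Time passes only in rows, so rows that do not move let the fingers close. It gives the time, the measured TCP pose, the force and the opening at its end, in the units of the state.
- r.sense(): the state, without advancing time (a new reading comes with each control period).
- optics.snapshot(name): name is "scene" or "top" or "wrist"; returns (picture, depth): 480x640x3 uint8, blue, green, red; 480x640 float32, mm along the optical axis (not along the pixel's ray), 0 where there is no reading.
- optics.camera_params(name): a dict with "camera_matrix" (3x3 intrinsics, pixels), "eye" and "orientation" of the camera in the world. Camera axes: x right, y down, z forward; pixel columns grow to the right and rows downward; lengths in mm; the calibration is good to about 2 mm. A picture is of the moment at which its call begins: read the wrist's pose just before it. camera_params takes no time and is no camera call; for the wrist camera it gives the pose at the moment of the call.
- hand_in(): hands the job in, once; it reports no verdict.
Trained networks look in the newest picture that a camera, given by its name, has taken for a name from the list of things; names that differ only in an ending like _2 or _b are one class to them, and where a whole thing is asked for, a point or a joint stands for the part that bears it (a point fixed in the world has none). Each returns a list of dicts, best first, with "score" (0 to 1); they miss things now and then, are a little off and sometimes report something else, mostly with a low value. They report only what shows in the picture. A call takes as long as a camera call. They do not tell look-alikes from the thing itself.
- optics.search_frame(camera, query): "at" ([x, y, z] in mm, in world coordinates, good to about 4 mm: the middle of the surface that is visible of it).
The state is a dict: "time": time; "joint_pos": joint angles; "qd": joint speeds; "joint_efforts": joint torques, N m; "tool_pos": TCP position; "tcp_rot": TCP orientation; "ft_force": force on the tool from outside, world axes, zero at the start; "wrist_torque": the same for the moment, N m; "finger_gap": finger opening in mm.
Only numpy, scipy, OpenCV 4.12 (cv2) and the standard library are available. Lean on these libraries where they do the work, as an engineer would, in place of code of your own. Each camera call takes 0.05 s, during which the arm holds its last target. There are 200 camera calls.

## Working session

There is one attempt and no reset: what is moved stays moved. The work goes in short steps, Python scripts to look and compute and a shell command to move; the robot and the scene stay as the last step left them, time stands still between calls to the robot, and variables do not carry over. Pictures are saved under pics/ and viewed, about 8 in all and at most 12, crops included, and the job is handed in when it is done.

```bash
mkdir -p pics; ls; python3 - <<'E'
from bench import r, optics
import cv2,numpy as np
s=r.sense();print(s['time'],s['tool_pos'],s['tcp_rot'],s['finger_gap'])
for c in ['scene','top']:
    im,d=optics.snapshot(c);cv2.imwrite(f'pics/{c}0.png',im);np.save(f'pics/{c}0.npy',d)
    p=optics.camera_params(c);print(c,p)
for q in ['scoop','tray','spinner','bowl_rim','pedal','treadle_pad','bead0','reel','glue','jar','pliers','caliper','dish','scoop_grip']:
    print(q,[(np.round(a['at']).tolist(),round(a['score'],2)) for a in optics.search_frame('top',q)][:8])
E
```

```text
pics
0.0 [179.26876296 571.99765227 230.22206369] [-1.79991852e+02  1.08128300e-01  7.25926120e+01] 85.61174268124732
scene {'camera_matrix': array([[522.38050087,   0.        , 323.07592201],
       [  0.        , 522.38050087, 234.98157442],
       [  0.        ,   0.        ,   1.        ]]), 'eye': array([1136.13783152, -437.67979275,  724.42600311]), 'orientation': array([-127.32664891,   -1.07488727,   52.8501469 ])}
top {'camera_matrix': array([[433.32301823,   0.        , 317.34305601],
       [  0.        , 433.32301823, 240.74062223],
       [  0.        ,   0.        ,   1.        ]]), 'eye': array([ 394.20370834,   75.97118012, 1157.38546307]), 'orientation': array([-175.08585313,    0.95903673,  -91.03575056])}
scoop [([236.0, -235.0, -0.0], 0.8), ([452.0, -62.0, 2.0], 0.74), ([397.0, 461.0, 3.0], 0.61), ([261.0, 250.0, 2.0], 0.58)]
tray [([595.0, -237.0, 9.0], 0.59)]
spinner [([615.0, 155.0, 70.0], 0.89)]
bowl_rim [([613.0, 148.0, 70.0], 0.97)]
pedal [([546.0, 308.0, 49.0], 0.77), ([732.0, 242.0, 56.0], 0.41)]
treadle_pad [([542.0, 310.0, 61.0], 0.75)]
bead0 [([596.0, -118.0, 22.0], 0.47), ([571.0, -152.0, 23.0], 0.42), ([453.0, -61.0, 4.0], 0.32)]
reel [([453.0, 194.0, 32.0], 0.58)]
glue [([738.0, -93.0, 65.0], 0.61)]
jar [([732.0, 243.0, 59.0], 0.64), ([612.0, 153.0, 70.0], 0.46)]
pliers [([416.0, -313.0, 10.0], 0.63)]
caliper [([751.0, -219.0, 9.0], 0.91), ([597.0, -239.0, 8.0], 0.36)]
dish [([687.0, 345.0, 13.0], 0.88), ([599.0, -238.0, 7.0], 0.36)]
scoop_grip [([233.0, -237.0, -1.0], 0.8), ([395.0, 461.0, 2.0], 0.69), ([265.0, 253.0, 2.0], 0.66), ([452.0, -54.0, -1.0], 0.58), ([686.0, 346.0, 16.0], 0.35)]
```

View pics/top0.png

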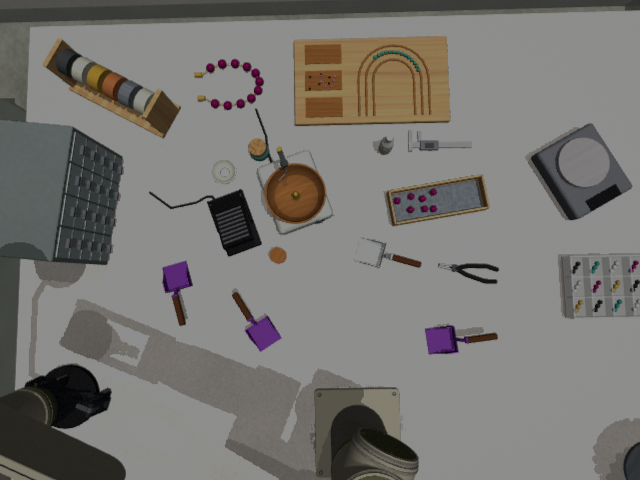

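View pics/scene0.png

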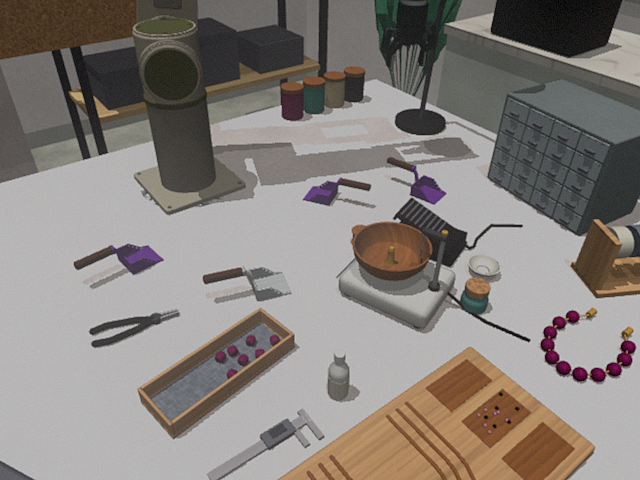

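Top picture: the candidates for the scoop are three purple ones at (177,290), (257,325) and (455,340), and a bare-metal one at (371,252) with a brown handle to (420,263). Only the bare-metal one fits "aluminium", so I take that one. The trough is at (437,200), with its beads in the left (+y) half. The bowl is at (295,193) and the pedal at (235,222).

```bash
cat > h.py <<'E'
import numpy as np,cv2
from scipy.spatial.transform import Rotation as R
from bench import r,optics
def cloud(c,d):
    p=optics.camera_params(c);K=p['camera_matrix'];v,u=np.mgrid[:480,:640]
    P=np.stack([(u-K[0,2])/K[0,0]*d,(v-K[1,2])/K[1,1]*d,d],-1)
    return P@R.from_euler('xyz',p['orientation'],degrees=True).as_matrix().T+p['eye']
def rect(pts):  # min-area rect in world xy
    (c,s,a)=cv2.minAreaRect(pts[:,:2].astype(np.float32));return np.round(c,1),np.round(s,1),round(a,1)
E
python3 - <<'E'
from h import *
im=cv2.imread('pics/top0.png');d=np.load('pics/top0.npy');W=cloud('top',d)
x,y,z=W[...,0],W[...,1],W[...,2]
def m(x0,x1,y0,y1,z0,z1): return W[(x>x0)&(x<x1)&(y>y0)&(y<y1)&(z>z0)&(z<z1)&(d>0)]
print('bench z',np.median(m(380,420,-200,-100,-20,20)[:,2]))
t=m(520,680,-390,-80,28,50);print('tray',rect(t),len(t),np.median(t[:,2]))
h=m(400,480,-190,-90,42,75);print('handle',rect(h),len(h),np.median(h[:,2]))
s=m(400,500,-190,-10,3,75);print('scoop',rect(s),len(s))
b=m(520,720,60,240,104,120);print('bowl rim',rect(b),np.median(b[:,2]),cv2.minEnclosingCircle(b[:,:2].astype(np.float32)))
p=m(440,650,255,370,12,90);print('pedal',rect(p)); top=p[p[:,2]>np.percentile(p[:,2],95)];print(top.mean(0))
n=m(550,760,80,260,122,200);print('post',n.mean(0),len(n), n[n[:,2]>175].mean(0))
hsv=cv2.cvtColor(im,cv2.COLOR_BGR2HSV);k=((hsv[...,0]>145)&(hsv[...,1]>110)&(x>540)&(x<660)&(y>-370)&(y<-90)).astype(np.uint8)
nn,_,st,ce=cv2.connectedComponentsWithStats(k)
for s_,c in zip(st[1:],ce[1:]):
    if s_[4]>8: print('bead',s_[4],np.round(W[int(c[1]),int(c[0])]))
crop=im[165:285,345:505];cv2.imwrite('pics/crop0.png',cv2.resize(crop,None,fx=5,fy=5,interpolation=cv2.INTER_CUBIC))
E
```

```text
bench z 1.6562229482285602
tray (array([ 595. , -225.1]), array([ 92.8, 253.5]), 8.7) 696 36.424083209238916
handle (array([ 435.8, -127.9]), array([79.8, 16.3]), 72.9) 205 63.567222414838625
scoop (array([ 450.1, -100.1]), array([179.5,  99.4]), 90.0) 1004
bowl rim (array([603.1, 144.6]), array([147.2, 149.6]), 88.9) 111.9137748339067 ((603.4475708007812, 143.7200469970703), 75.74272155761719)
pedal (array([548.8, 313.6]), array([163.2,  97.2]), 19.1)
[494.76507888 292.48525361  82.76991362]
post [675.0968655  169.38700097 175.67931292] 111 [677.60146883 170.35584178 178.98325157]
bead 30 [ 618. -212.   24.]
bead 33 [ 608. -153.   28.]
bead 33 [ 600. -185.   24.]
bead 33 [ 596. -116.   24.]
bead 34 [ 571. -152.   23.]
bead 32 [ 573. -188.   27.]
bead 34 [ 573. -213.   23.]
```

View pics/crop0.png

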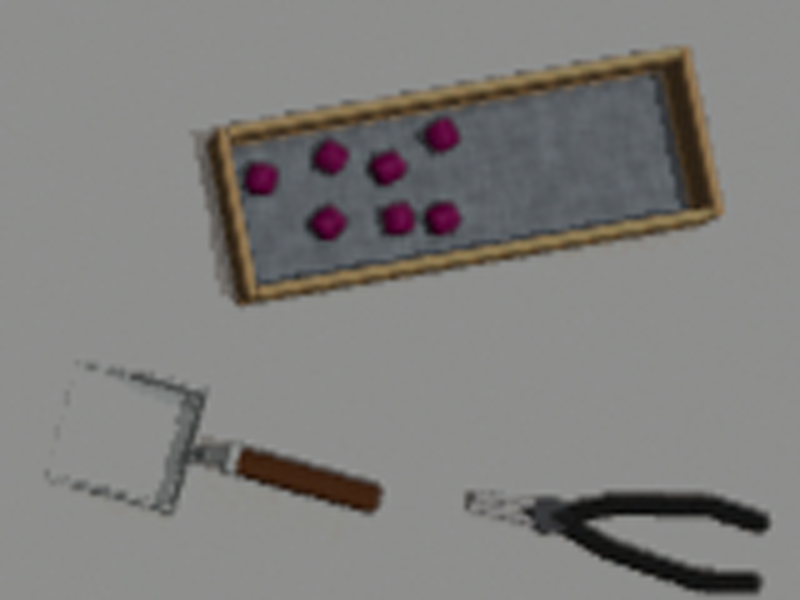

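The crop confirms the bare aluminium scoop: pan at crop (125,440), nose to the left, brown handle to (380,495). All seven beads are in the trough's left half. Next I travel there.

```bash
cat >> h.py <<'E'
def to(x,y,z,yaw):
    s=r.sense();p=s['tool_pos'];e=s['tcp_rot'];M=R.from_euler('xyz',e,degrees=True).as_matrix()
    t=(e[2]-yaw+180)%360-180
    print('t',s['time'],'tcp',np.round(p,1),np.round(e,2),'F',np.round(s['ft_force'],1),'gap',round(s['finger_gap'],1))
    print('delta now-axes',np.round(M.T@(np.array([x,y,z])-p),1),'turn',round(t,1),
     '| axes after turn',np.round((M@R.from_euler('z',t,degrees=True).as_matrix()).T@(np.array([x,y,z])-p),1))
E
python3 -m pendant '[[1,-39.2,30.3,0,0],[1,-39.2,30.3,0,0],[1,-39.2,30.3,0,0],[1,-39.2,30.3,0,0],[1,-39.2,30.3,0,0],[1,-39.2,30.3,0,0],[1,-39.2,30.3,0,0],[1,-39.2,30.3,0,0],[1,-39.2,30.3,0,0],[1,-39.2,30.3,0,0]]' 60
python3 -m pendant '[[1,-39.2,30.3,0,0],[1,-39.2,30.3,0,0],[1,-39.2,30.3,0,0],[1,-39.2,30.3,0,0],[1,-39.2,30.3,0,0],[1,0,0,10,8.5],[1,0,0,10,8.5],[1,0,0,10,8.5],[1,0,0,10,8.5],[1,0,0,10,8.5]]'
python3 -m pendant '[[1,0,0,0,8.5],[1,0,0,0,8.5],[1,0,0,0,8.5],[1,0,0,0,8.5],[1,0,0,0,8.5],[1,0,0,0,4.5],[1,0,0,0,0],[1,0,0,0,0]]'
python3 -c "
from h import *
to(436.5,-125,37,-17.1)"
```

```text
time: 1.8
tool_pos: [351.6, 106.0, 231.7]
tcp_rot: [179.9, -0.0, 72.6]
ft_force: [0.8, 0.8, 0.7]
finger_gap: 85.5
time: 2.8
tool_pos: [437.3, -124.6, 181.0]
tcp_rot: [180.0, -0.0, 29.7]
ft_force: [0.3, -0.4, -0.5]
finger_gap: 85.3
time: 3.6
tool_pos: [437.3, -124.5, 181.4]
tcp_rot: [180.0, -0.0, -16.8]
ft_force: [-0.9, -0.2, -0.7]
finger_gap: 85.4
t 3.6 tcp [ 437.3 -124.5  181.4] [ 1.800e+02 -1.000e-02 -1.675e+01] F [-0.9 -0.2 -0.7] gap 85.4
delta now-axes [ -0.7   0.7 144.4] turn 0.3 | axes after turn [ -0.7   0.7 144.4]
```

```bash
python3 -m pendant '[[1,-0.7,0.7,40,0.3],[1,0,0,40,0],[1,0,0,35,0],[1,0,0,20,0],[1,0,0,9,0],[0,0,0,0,0],[0,0,0,0,0],[0,0,0,0,0],[0,0,0,0,0],[0,0,0,0,0]]' 60
python3 -m pendant '[[0,0,0,0,0],[0,0,0,0,0],[0,0,0,0,0],[0,0,0,-10,0],[0,0,0,-30,0],[0,0,0,-40,0],[0,0,0,-40,0],[0,0,0,0,0],[0,0,0,0,0]]'
python3 - <<'E'
from h import *
to(436.5,-125,157,-17.1)
im,d=optics.snapshot('top');W=cloud('top',d);x,y,z=np.moveaxis(W,-1,0)
sc,ds=optics.snapshot('scene');cv2.imwrite('pics/scene1.png',sc[120:420,100:450].repeat(2,0).repeat(2,1))
k=(x>380)&(x<520)&(y>-110)&(y<0)&(z>100)&(z<165)&(d>0)
P=W[k];f=P[(P[:,2]<135)];print(len(P),len(f),rect(f))
A=np.c_[f[:,:2],np.ones(len(f))];print('plane',np.linalg.lstsq(A,f[:,2],rcond=None)[0])
E
```

```text
time: 4.6
tool_pos: [437.1, -125.3, 38.3]
tcp_rot: [180.0, -0.1, -17.2]
ft_force: [0.7, -0.2, 3.0]
finger_gap: 14.9
time: 5.5
tool_pos: [437.0, -125.2, 158.6]
tcp_rot: [180.0, -0.1, -17.2]
ft_force: [-0.4, -0.5, -1.7]
finger_gap: 14.3
t 5.5 tcp [ 437.  -125.2  158.6] [ 1.7999e+02 -1.4000e-01 -1.7200e+01] F [-0.4 -0.5 -1.7] gap 14.3
delta now-axes [-0.6 -0.   1.6] turn -0.1 | axes after turn [-0.6 -0.   1.6]
890 783 (array([462.3, -44. ]), array([68.6, 66.4]), 73.0)
plane [ 2.38225982e-04 -7.01759669e-03  1.22684758e+02]
```

View pics/scene1.png

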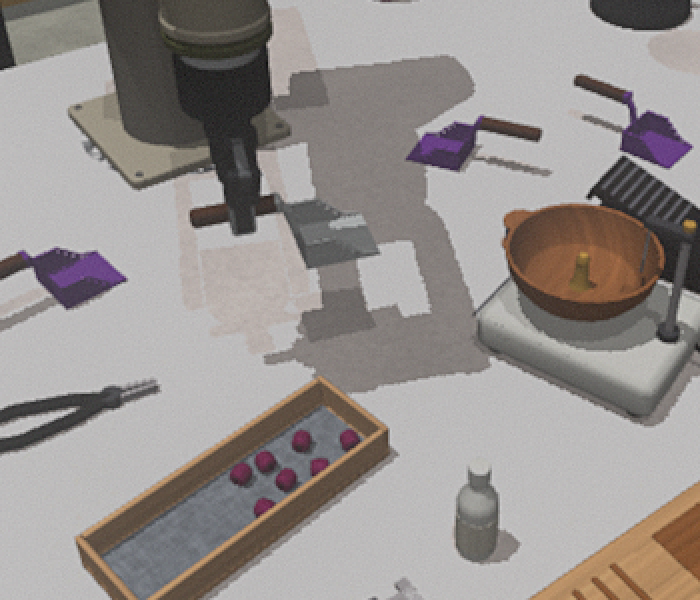

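The scoop is held level (pan at (335,230) in the crop) and all seven beads are in the trough. I turn to the trough's direction and go above its empty half.

```bash
python3 -m pendant '[[0,0,0,0,-6.5],[0,0,0,0,-6.5],[0,0,0,0,-6.5],[0,0,0,0,-6.4],[0,20,36,0,0],[0,20,36,0,0],[0,20,36,0,0],[0,20,36,0,0],[0,20,36,0,0],[0,20,36,0,0]]'
python3 -m pendant '[[0,20,38,0,0],[0,0,0,20,0],[0,0,0,20,0],[0,0,0,0,0],[0,0,0,0,0]]'
python3 - <<'E'
from h import *
to(614.9,-355.5,44.3,8.7)
im,d=optics.snapshot('top');W=cloud('top',d);x,y,z=np.moveaxis(W,-1,0)
k=(x>520)&(x<690)&(y>-330)&(y<-200)&(z>74)&(z<92)&(d>0);print('pan',rect(W[k]),k.sum(),np.median(W[k][:,2]))
k=(x>520)&(x<690)&(y>-390)&(y<-80)&(z>30)&(z<44)&(d>0);t=W[k];print('tray',rect(t))
u=np.array([-np.sin(np.radians(8.7)),np.cos(np.radians(8.7))]);v=np.array([u[1],-u[0]]);q=t[:,:2]-[595,-225.1]
a,b=q@u,q@v
for sg in (1,-1):
    for nm,mk in(('+x',a*0+1>0),):
        e=(sg*b>36)&(np.abs(a)<118);f=np.polyfit(a[e],b[e],1);print('long wall',sg,f,b[e].min(),b[e].max())
hsv=cv2.cvtColor(im,cv2.COLOR_BGR2HSV);kk=((hsv[...,0]>145)&(hsv[...,1]>110)&(x>540)&(x<660)&(y>-370)&(y<-90)).astype(np.uint8)
nn,_,st,ce=cv2.connectedComponentsWithStats(kk)
for s_,c in zip(st[1:],ce[1:]):
    if s_[4]>8: w=W[int(c[1]),int(c[0])][:2]-[595,-225.1];print('bead',s_[4],np.round([w@u,w@v]))
E
```

```text
time: 6.6
tool_pos: [587.3, -320.9, 154.3]
tcp_rot: [-179.8, 0.2, 8.7]
ft_force: [1.3, -0.3, 0.3]
finger_gap: 14.5
time: 7.1
tool_pos: [611.9, -353.9, 115.0]
tcp_rot: [-179.8, 0.2, 8.7]
ft_force: [0.9, -0.6, 0.7]
finger_gap: 14.8
t 7.1 tcp [ 611.9 -353.9  115. ] [-179.82    0.19    8.7 ] F [ 0.9 -0.6  0.7] gap 14.8
delta now-axes [ 3.   2.3 70.7] turn 0.0 | axes after turn [ 3.   2.3 70.7]
pan (array([ 599.2, -270.4]), array([66.3, 71.1]), 9.3) 739 79.72178172849272
tray (array([ 594.9, -225.5]), array([ 92.7, 254.8]), 8.9)
long wall 1 [-7.06168809e-03  4.26202113e+01] 38.97168464956446 46.5712072409263
long wall -1 [-2.29132950e-03 -4.33408371e+01] -46.416914755538016 -39.70017788774242
bead 33 [ 6. 25.]
bead 33 [70. 23.]
bead 33 [39. 11.]
bead 33 [107.  17.]
bead 34 [ 76. -13.]
bead 33 [ 39. -16.]
bead 33 [ 16. -21.]
```

```bash
python3 -m pendant '[[0,2.8,2.5,10,0],[0,0,0,30,0],[0,0,0,20,0],[0,0,0,5,0],[0,0,0,2,0],[0,0,0,0,0],[0,0,0,0,0]]'
python3 -m pendant '[[0,0,0,1,0],[0,0,0,1,0],[0,0,0,1,0],[0,0,0,0,0],[0,0,0,0,0]]'
```

```text
time: 7.85
tool_pos: [617.4, -357.6, 52.3]
tcp_rot: [179.9, -0.1, 8.7]
ft_force: [-0.2, -1.0, -0.6]
finger_gap: 14.9
time: 8.35
tool_pos: [616.2, -356.9, 47.2]
tcp_rot: [-180.0, 0.0, 8.7]
ft_force: [-0.2, -0.5, -0.1]
finger_gap: 14.8
```

```bash
python3 -m pendant '[[0,0,0,1,0],[0,0,0,1,0],[0,0,0,0,0],[0,0,0,0,0]]'
python3 -m pendant '[[0,0,0,1,0],[0,0,0,0,0],[0,0,0,0,0]]'
```

```text
time: 8.75
tool_pos: [616.3, -356.9, 45.2]
tcp_rot: [-180.0, 0.0, 8.7]
ft_force: [0.2, 0.9, -1.5]
finger_gap: 15.0
time: 9.05
tool_pos: [616.5, -357.1, 44.6]
tcp_rot: [180.0, -0.0, 8.7]
ft_force: [0.1, -0.0, 1.0]
finger_gap: 14.8
```

```bash
python3 -m pendant '[[0,0,0,1,0],[0,0,0,0,0],[0,0,0,0,0]]'
python3 -m pendant '[[0,0,0,0.6,0],[0,0,0,0,0],[0,0,0,0,0]]'
```

```text
time: 9.35
tool_pos: [616.6, -357.4, 44.2]
tcp_rot: [179.9, -0.0, 8.7]
ft_force: [-1.3, -1.0, 6.0]
finger_gap: 15.1
time: 9.65
tool_pos: [616.7, -357.6, 44.0]
tcp_rot: [179.9, -0.0, 8.7]
ft_force: [-3.3, -1.9, 7.3]
finger_gap: 15.0
```

```bash
python3 -m pendant '[[0,-0.1,-5,0,0],[0,-0.1,-8,0,0],[0,-0.1,-8,0,0],[0,-0.1,-8,0,0],[0,-0.1,-8,0,0],[0,-0.1,-8,0,0],[0,-0.1,-8,0,0],[0,-0.1,-8,0,0],[0,-0.1,-8,0,0],[0,-0.1,-6,0,0]]'
python3 -m pendant '[[0,0,-5,0,0],[0,0,-5,0,0],[0,0,-5,0,0],[0,0,-5,0,0],[0,0,0,0,0]]'
python3 - <<'E'
from h import *
to(576.8,-106,44,8.7)
sc,ds=optics.snapshot('scene');cv2.imwrite('pics/scene2.png',sc[230:440,130:370].repeat(3,0).repeat(3,1)[:600])
E
```

```text
time: 10.65
tool_pos: [605.4, -284.1, 44.6]
tcp_rot: [179.8, -0.2, 8.7]
ft_force: [0.3, -3.9, 7.0]
finger_gap: 14.6
time: 11.15
tool_pos: [602.3, -264.0, 44.4]
tcp_rot: [179.8, -0.2, 8.7]
ft_force: [0.8, -2.4, 5.9]
finger_gap: 14.8
t 11.15 tcp [ 602.3 -264.    44.4] [ 1.7985e+02 -1.6000e-01  8.7000e+00] F [ 0.8 -2.4  5.9] gap 14.8
delta now-axes [  -1.3 -160.     0. ] turn 0.0 | axes after turn [  -1.3 -160.     0. ]
```

View pics/scene2.png

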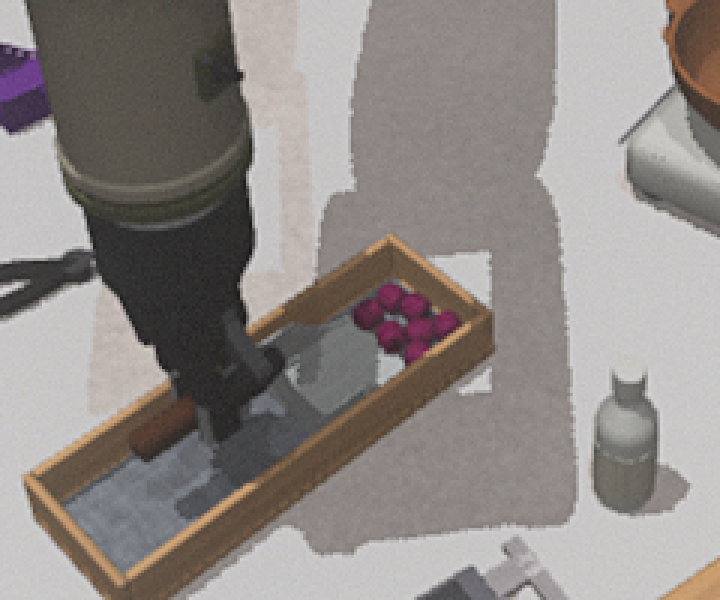

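The scoop is pushing the beads, which are bunched at the +x end ((400,320) in the crop). I continue slowly to the wall.

```bash
python3 -m pendant '[[0,0,-4,0,0],[0,0,-4,0,0],[0,0,-4,0,0],[0,0,-4,0,0],[0,0,-4,0,0],[0,0,-4,0,0],[0,0,-3,0,0],[0,0,-2,0,0],[0,0,0,0,0]]'
python3 -m pendant '[[0,0,-3,0,0],[0,0,-3,0,0],[0,0,0,0,0]]'
python3 - <<'E'
from h import *
to(576.8,-106,44,8.7)
sc,ds=optics.snapshot('scene');cv2.imwrite('pics/scene3.png',sc[270:420,170:330].repeat(4,0).repeat(4,1)[:600])
E
```

```text
time: 12.1
tool_pos: [598.1, -235.8, 44.6]
tcp_rot: [179.8, -0.2, 8.7]
ft_force: [0.4, -4.2, 6.1]
finger_gap: 14.9
time: 12.4
tool_pos: [597.2, -229.9, 44.5]
tcp_rot: [179.8, -0.2, 8.7]
ft_force: [0.9, -4.1, 7.2]
finger_gap: 15.1
t 12.4 tcp [ 597.2 -229.9   44.5] [179.82  -0.18   8.69] F [ 0.9 -4.1  7.2] gap 15.1
delta now-axes [-1.400e+00 -1.255e+02  1.000e-01] turn -0.0 | axes after turn [-1.400e+00 -1.255e+02  1.000e-01]
```

View pics/scene3.png

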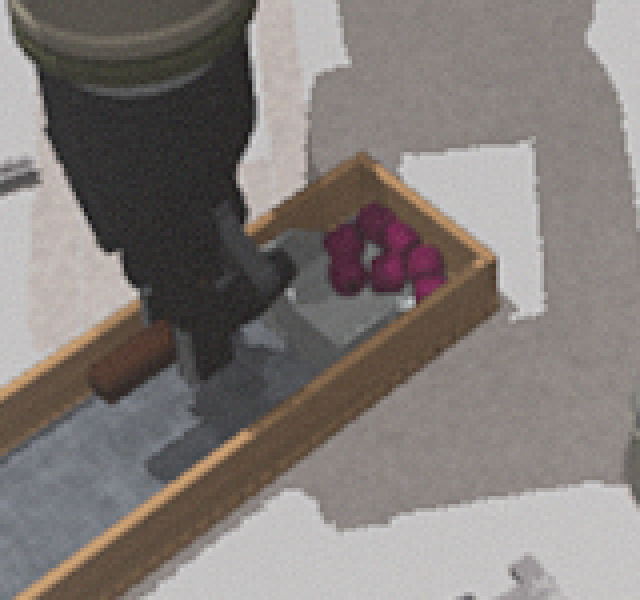

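```bash
python3 -m pendant '[[0,0,-2,0,0],[0,0,-1.5,0,0],[0,0,0,0,0]]' 60
python3 -m pendant '[[0,0,0,1,0],[0,0,0,1,0],[0,0,0,1,0],[0,0,0,1,0],[0,0,0,0,0]]' 20
python3 -m pendant '[[0,0,0,1,0],[0,0,0,1,0],[0,0,0,1,0],[0,0,0,1,0],[0,0,0,0,0]]'
```

```text
time: 12.75
tool_pos: [596.7, -226.6, 44.6]
tcp_rot: [179.8, -0.2, 8.7]
ft_force: [1.5, -4.5, 5.5]
finger_gap: 15.1
time: 13.25
tool_pos: [597.2, -228.2, 42.7]
tcp_rot: [179.7, -0.2, 8.7]
ft_force: [-4.7, -7.7, 18.4]
finger_gap: 14.7
time: 13.75
tool_pos: [597.9, -230.1, 40.2]
tcp_rot: [179.5, -0.3, 8.6]
ft_force: [-7.1, -14.0, 24.6]
finger_gap: 15.2
```

```bash
python3 -m pendant '[[0,0,2,0,0],[0,0,2,0,0],[0,0,1,1,0],[0,0,1,1,0],[0,0,1,1,0],[0,0,1,1,0],[0,0,0,0,0]]'
python3 - <<'E'
from h import *
to(576.8,-106,44,8.7)
sc,ds=optics.snapshot('scene');cv2.imwrite('pics/scene4.png',sc[270:420,170:330].repeat(4,0).repeat(4,1)[:600])
E
```

```text
time: 14.45
tool_pos: [598.4, -235.2, 33.9]
tcp_rot: [179.8, -0.2, 8.7]
ft_force: [-2.5, -4.2, 15.2]
finger_gap: 14.8
t 14.45 tcp [ 598.4 -235.2   33.9] [179.77  -0.24   8.67] F [-2.5 -4.2 15.2] gap 14.8
delta now-axes [  -1.9 -130.9  -10.6] turn -0.0 | axes after turn [  -1.8 -130.9  -10.6]
```

View pics/scene4.png

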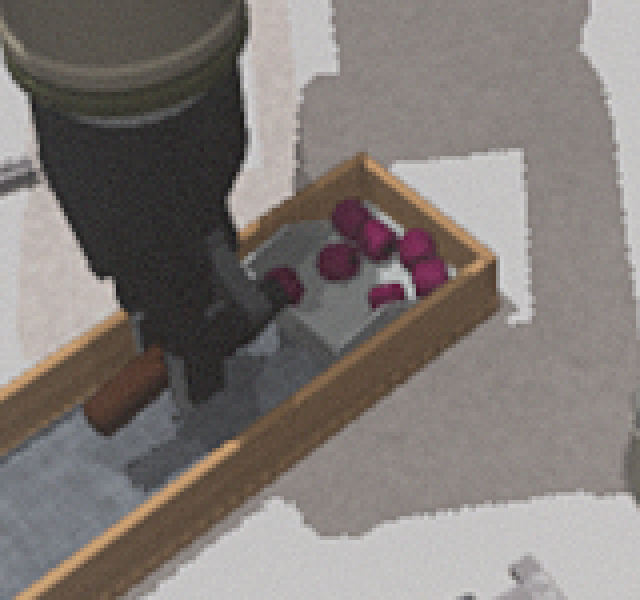

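The scoop is tipped about 12° nose-up. At least five beads are in the pan, but two at crop (418,245) and (430,275) may still be at the lip. I grip firmly, lift a little inside the trough and check.

```bash
python3 -m pendant '[[0,0,0,0,0],[0,0,0,0,0],[0,0,1,-3,0],[0,0,1,-5,0],[0,0,1,-6,0],[0,0,1,-6,0],[0,0,0,-5,0],[0,0,0,0,0],[0,0,0,0,0]]' 90
python3 - <<'E'
from h import *
to(576.8,-106,44,8.7)
for c in('top','wrist'):
    im,d=optics.snapshot(c)
    cv2.imwrite(f'pics/{c}5.png',im)
    np.save(f'pics/{c}5.npy',d)
    W=cloud(c,d);x,y,z=np.moveaxis(W,-1,0)
    u=np.array([-np.sin(np.radians(8.7)),np.cos(np.radians(8.7))]);v=np.array([u[1],-u[0]])
    hsv=cv2.cvtColor(im,cv2.COLOR_BGR2HSV);k=((hsv[...,0]>145)&(hsv[...,1]>110)&(x>540)&(x<660)&(y>-370)&(y<-90)).astype(np.uint8)
    nn,_,st,ce=cv2.connectedComponentsWithStats(k)
    for s_,cc in zip(st[1:],ce[1:]):
        if s_[4]>8: w=W[int(cc[1]),int(cc[0])];q=w[:2]-[595,-225.1];print(c,s_[4],np.round([q@u,q@v,w[2]]))
a=cv2.imread('pics/top5.png')[165:235,375:495];a=cv2.resize(a,None,fx=5,fy=5,interpolation=cv2.INTER_CUBIC)
b=cv2.resize(cv2.imread('pics/wrist5.png'),(320,240));a=cv2.copyMakeBorder(a,0,240,0,0,cv2.BORDER_CONSTANT);a[350:,:320]=b;cv2.imwrite('pics/c5.png',a)
E
```

```text
time: 15.4
tool_pos: [597.0, -236.9, 55.8]
tcp_rot: [180.0, -0.0, 8.7]
ft_force: [-0.1, 0.3, -2.1]
finger_gap: 14.1
t 15.4 tcp [ 597.  -236.9   55.8] [ 1.7999e+02 -1.0000e-02  8.7000e+00] F [-0.1  0.3 -2.1] gap 14.1
delta now-axes [  -0.2 -132.5   11.8] turn -0.0 | axes after turn [  -0.2 -132.5   11.8]
top 34 [103.  27.  54.]
top 33 [81. 22. 56.]
top 131 [69. -7. 50.]
top 29 [101. -23.  51.]
wrist 1826 [99. 23. 53.]
wrist 1800 [ 97. -25.  52.]
wrist 1532 [86. -4. 50.]
wrist 1433 [77. 19. 50.]
wrist 1341 [ 70. -10.  49.]
wrist 1173 [56.  1. 45.]
wrist 1214 [ 55. -21.  47.]
```

View pics/c5.png

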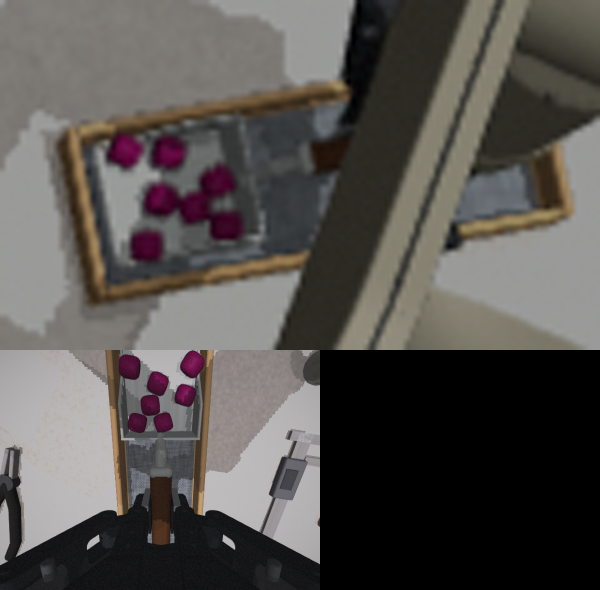

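All seven beads are in the pan. Two are near the open tongue (upper-crop (125,150) and (147,245)), so I set down again and tip further so they slide back.

```bash
python3 -m pendant '[[0,0,0,6,0],[0,0,0,6,0],[0,0,0,6,0],[0,0,0,3,0],[0,0,0,0,0]]' 90
python3 -m pendant '[[0,0,0,1,0],[0,0,1,1,0],[0,0,1,1,0],[0,0,1,1,0],[0,0,1,1,0],[0,0,1,1,0],[0,0,1,1,0],[0,0,1,1,0],[0,0,0,0,0]]' 20
python3 -m pendant '[[0,0,1,1,0],[0,0,1,1,0],[0,0,1,1,0],[0,0,1,1,0],[0,0,1,1,0],[0,0,0,0,0]]' 20
python3 - <<'E'
from h import *
to(576.8,-106,44,8.7)
u=np.array([-np.sin(np.radians(8.7)),np.cos(np.radians(8.7))]);v=np.array([u[1],-u[0]])
for c in('wrist',):
    im,d=optics.snapshot(c)
    W=cloud(c,d);x,y,z=np.moveaxis(W,-1,0)
    hsv=cv2.cvtColor(im,cv2.COLOR_BGR2HSV);k=((hsv[...,0]>145)&(hsv[...,1]>110)&(x>540)&(x<660)&(y>-370)&(y<-90)).astype(np.uint8)
    nn,_,st,ce=cv2.connectedComponentsWithStats(k)
    for s_,cc in zip(st[1:],ce[1:]):
        if s_[4]>20: w=W[int(cc[1]),int(cc[0])];q=w[:2]-[595,-225.1];print(c,s_[4],np.round([q@u,q@v,w[2]]))
E
```

```text
time: 16.0
tool_pos: [596.8, -237.1, 34.8]
tcp_rot: [-180.0, 0.0, 8.7]
ft_force: [-1.1, 0.7, 4.4]
finger_gap: 14.6
time: 16.9
tool_pos: [598.3, -243.1, 27.5]
tcp_rot: [-179.9, -0.0, 8.7]
ft_force: [-3.7, 3.8, 9.5]
finger_gap: 14.9
time: 17.5
tool_pos: [599.2, -247.7, 22.5]
tcp_rot: [-179.9, -0.0, 8.7]
ft_force: [-3.6, 5.1, 9.2]
finger_gap: 14.2
t 17.5 tcp [ 599.2 -247.7   22.5] [-1.799e+02 -3.000e-02  8.710e+00] F [-3.6  5.1  9.2] gap 14.2
delta now-axes [  -0.6 -143.5  -21.2] turn 0.0 | axes after turn [  -0.6 -143.5  -21.2]
wrist 1232 [ 86. -24.  40.]
wrist 745 [87. 24. 40.]
wrist 5581 [68. -9. 33.]
wrist 1673 [57. 20. 31.]
wrist 1512 [51.  2. 28.]
```

```bash
python3 - <<'E'
from h import *
im,d=optics.snapshot('wrist')
cv2.imwrite('pics/w6.png',cv2.resize(im[0:240,180:460],None,fx=2.5,fy=2.5,interpolation=cv2.INTER_CUBIC))
E
```

View pics/w6.png

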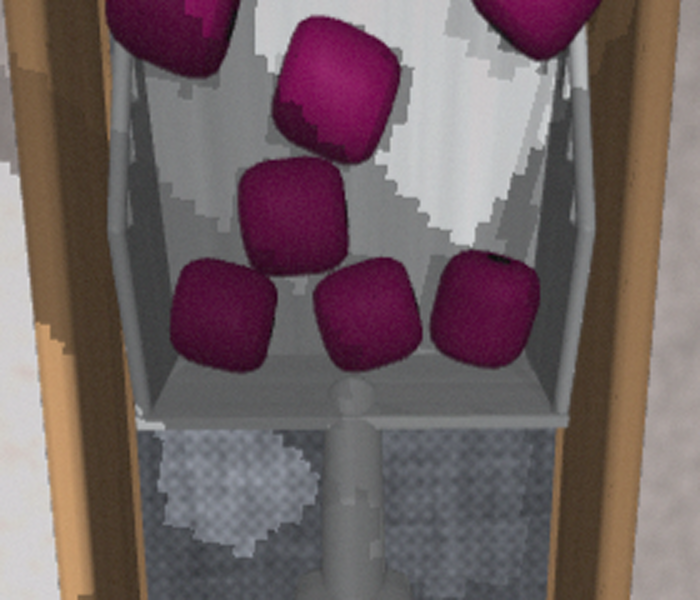

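Five beads sit safely in the back. The two at (170,30) and (540,20) lean on the tips of the side walls. I try a gentle forward jog inside the trough to seat them.

```bash
python3 -m pendant '[[0,0,0,0,0],[0,0,0,0,0],[0,0,0,-4,0],[0,0,0,-2,0],[0,0,-15,0,0],[0,2,5,0,0],[0,-2,5,0,0],[0,-2,5,0,0],[0,2,-15,0,0],[0,0,0,0,0]]' 90
python3 - <<'E'
from h import *
to(576.8,-106,44,8.7)
u=np.array([-np.sin(np.radians(8.7)),np.cos(np.radians(8.7))]);v=np.array([u[1],-u[0]])
im,d=optics.snapshot('wrist')
cv2.imwrite('pics/w7.png',cv2.resize(im[0:240,180:460],None,fx=2.5,fy=2.5,interpolation=cv2.INTER_CUBIC))
W=cloud('wrist',d);x,y,z=np.moveaxis(W,-1,0)
q=r.sense()['tool_pos'][:2]
hsv=cv2.cvtColor(im,cv2.COLOR_BGR2HSV);k=((hsv[...,0]>145)&(hsv[...,1]>110)&(x>540)&(x<660)&(y>-370)&(y<-90)).astype(np.uint8)
nn,_,st,ce=cv2.connectedComponentsWithStats(k)
for s_,cc in zip(st[1:],ce[1:]):
    if s_[4]>20: w=W[int(cc[1]),int(cc[0])];p=w[:2]-q;print(s_[4],np.round(cc),'from tcp',np.round([p@u,p@v,w[2]]))
E
```

```text
time: 18.6
tool_pos: [597.9, -236.4, 29.1]
tcp_rot: [179.7, -0.2, 8.7]
ft_force: [2.8, -11.9, -1.1]
finger_gap: 14.5
t 18.6 tcp [ 597.9 -236.4   29.1] [ 1.7966e+02 -1.7000e-01  8.6600e+00] F [  2.8 -11.9  -1.1] gap 14.5
delta now-axes [  -1.2 -132.   -15.7] turn -0.0 | axes after turn [  -1.1 -132.   -15.7]
2048 [318.  44.] from tcp [101.  -2.  40.]
2030 [264.  47.] from tcp [100. -21.  39.]
4655 [296. 115.] from tcp [ 80. -11.  17.]
3195 [371. 109.] from tcp [80. 19. 34.]
```

View pics/w7.png

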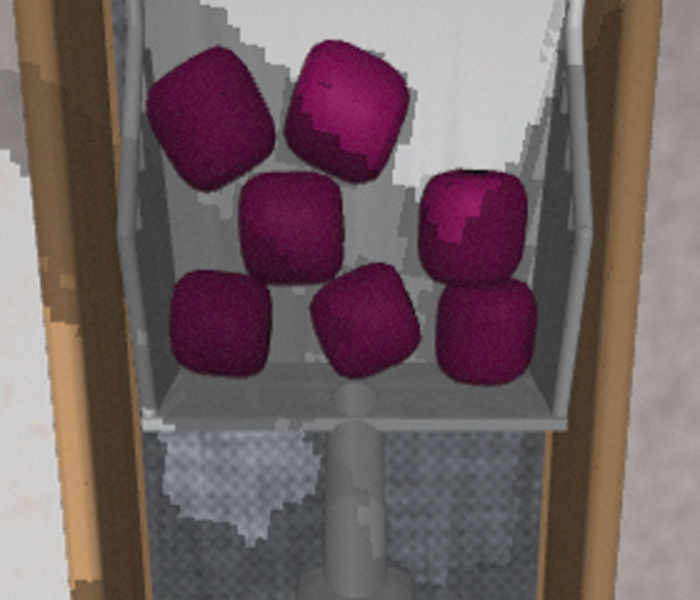

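All seven are now seated inside the side walls. Such a steep nose-up angle can't be poured, so I'll reduce it. I lower the back edge to the floor and test whether a looser opening command lets the pan settle gradually.

```bash
cat >> h.py <<'E'
def pan(save=None,yaw=8.7):
    s=r.sense();q=s['tool_pos'];im,d=optics.snapshot('wrist');W=cloud('wrist',d)-q
    a=np.radians(yaw);u=np.array([-np.sin(a),np.cos(a)]);v=np.array([u[1],-u[0]])
    U,V,Z=W[...,:2]@u,W[...,:2]@v,W[...,2]
    hsv=cv2.cvtColor(im,cv2.COLOR_BGR2HSV);pur=((hsv[...,0]>145)&(hsv[...,1]>100)).astype(np.uint8)
    k=(U>62)&(U<115)&(abs(V)<22)&(cv2.dilate(pur,np.ones((9,9)))==0)&(d>0)&(Z<10)&(Z>-60)
    f=np.polyfit(U[k],Z[k],1)
    for _ in range(4):
        e=abs(Z[k]-np.polyval(f,U[k]))<3;f=np.polyfit(U[k][e],Z[k][e],1)
    print('t',s['time'],'tcp',np.round(q,1),'F',np.round(s['ft_force'],1),'gap',round(s['finger_gap'],1),'pan tilt deg',round(np.degrees(np.arctan(f[0])),1),'n',e.sum(),'Z at U=85',round(np.polyval(f,85),1))
    nn,_,st,ce=cv2.connectedComponentsWithStats(pur*(abs(V)<50).astype(np.uint8)*((U>30)&(U<160)).astype(np.uint8))
    print('beads',[(int(t[4]),np.round([U[int(c[1]),int(c[0])],V[int(c[1]),int(c[0])]]).tolist()) for t,c in zip(st[1:],ce[1:]) if t[4]>60])
    if save: cv2.imwrite(save,cv2.resize(im[0:240,180:460],None,fx=2.5,fy=2.5,interpolation=cv2.INTER_CUBIC))
E
python3 -m pendant '[[0,0,4,0,0],[0,0,4,2,0],[0,0,0,2,0],[0,0,0,2,0],[0,0,0,0,0]]' 60
python3 -c "
from h import *
pan()"
python3 -m pendant '[[0.13,0,0,0,0],[0.13,0,0,0,0],[0.13,0,0,0,0]]' 20
python3 -c "
from h import *
pan()"
python3 -m pendant '[[0.16,0,0,0,0],[0.16,0,0,0,0],[0.16,0,0,0,0]]' 20
python3 -c "
from h import *
pan()"
```

```text
time: 19.15
tool_pos: [598.1, -242.6, 23.0]
tcp_rot: [179.9, -0.0, 8.7]
ft_force: [-4.9, -3.2, 11.6]
finger_gap: 14.1
t 19.15 tcp [ 598.1 -242.6   23. ] F [-4.9 -3.2 11.6] gap 14.1 pan tilt deg 16.5 n 3194 Z at U=85 -7.9
beads [(9193, [90.0, -12.0]), (3347, [81.0, 18.0])]
time: 19.5
tool_pos: [598.0, -242.6, 23.1]
tcp_rot: [179.9, -0.0, 8.7]
ft_force: [-4.0, -3.4, 11.1]
finger_gap: 14.5
t 19.5 tcp [ 598.  -242.6   23.1] F [-4.  -3.4 11.1] gap 14.5 pan tilt deg 16.8 n 3223 Z at U=85 -8.3
beads [(9171, [90.0, -12.0]), (3343, [81.0, 18.0])]
time: 19.85
tool_pos: [598.0, -242.6, 23.2]
tcp_rot: [179.9, -0.0, 8.7]
ft_force: [-4.0, -3.5, 10.3]
finger_gap: 14.4
t 19.85 tcp [ 598.  -242.6   23.2] F [-4.  -3.5 10.3] gap 14.4 pan tilt deg 16.6 n 3221 Z at U=85 -8.3
beads [(9173, [90.0, -12.0]), (3336, [81.0, 18.0])]
```

```bash
python3 -m pendant '[[0.16,0,0,-2,0],[0.17,0,0,0,0],[0.17,0,0,0,0]]' 20
python3 -c "
from h import *
pan()"
python3 -m pendant '[[0.18,0,0,0,0],[0.18,0,0,0,0]]' 20
python3 -c "
from h import *
pan()"
python3 -m pendant '[[0.19,0,0,0,0],[0.19,0,0,0,0]]' 20
python3 -c "
from h import *
pan('pics/w8.png')"
```

```text
time: 20.2
tool_pos: [597.9, -242.1, 24.0]
tcp_rot: [180.0, -0.0, 8.7]
ft_force: [-1.4, -2.5, 5.4]
finger_gap: 15.0
t 20.2 tcp [ 597.9 -242.1   24. ] F [-1.4 -2.5  5.4] gap 15.0 pan tilt deg 17.7 n 3387 Z at U=85 -9.8
beads [(9009, [90.0, -11.0]), (3278, [81.0, 18.0])]
time: 20.45
tool_pos: [597.9, -242.1, 23.8]
tcp_rot: [180.0, -0.0, 8.7]
ft_force: [0.2, -3.0, 4.3]
finger_gap: 15.5
t 20.45 tcp [ 597.9 -242.1   23.8] F [ 0.2 -3.   4.3] gap 15.5 pan tilt deg 17.8 n 3414 Z at U=85 -9.6
beads [(9028, [90.0, -11.0]), (3275, [81.0, 18.0])]
time: 20.7
tool_pos: [597.3, -241.2, 22.9]
tcp_rot: [-179.9, 0.0, 8.7]
ft_force: [0.1, -1.0, 0.1]
finger_gap: 16.4
t 20.7 tcp [ 597.3 -241.2   22.9] F [ 0.1 -1.   0.1] gap 16.4 pan tilt deg 1.0 n 2915 Z at U=85 -15.5
beads [(1887, [110.0, 0.0]), (5115, [95.0, -18.0]), (3135, [85.0, 19.0]), (1464, [79.0, 1.0])]
```

```bash
python3 -m pendant '[[0.3,0,0,0,0],[0.3,0,0,0,0],[0.3,0,0,-10,0],[0.3,0,0,-11,0],[0.3,0,0,0,0],[0.3,0,0,0,0]]' 20
python3 - <<'E'
from h import *
pan('pics/w9.png')
s=r.sense();q=s['tool_pos'];im,d=optics.snapshot('wrist');W=cloud('wrist',d);a=np.radians(8.7)
u=np.array([-np.sin(a),np.cos(a)]);v=np.array([u[1],-u[0]])
U=(W[...,:2]-q[:2])@u;V=(W[...,:2]-q[:2])@v
hsv=cv2.cvtColor(im,cv2.COLOR_BGR2HSV);pur=(hsv[...,0]>145)&(hsv[...,1]>100)
k=(W[...,2]>32)&(W[...,2]<41)&(abs(V)<31)&(U>5)&(U<110)&~pur&(d>0)
print('back wall U pct',np.percentile(U[k],[5,25,50,75,95]),k.sum(),'V',V[k].min(),V[k].max())
k=(W[...,2]>60)&(W[...,2]<75)&(abs(V)<12)&(U>0)&(U<70)&(d>0);print('handle front U',U[k].max() if k.any() else None, np.median(V[k]))
E
```

```text
time: 21.35
tool_pos: [598.5, -242.3, 46.0]
tcp_rot: [179.9, -0.1, 8.7]
ft_force: [0.5, 0.4, 0.5]
finger_gap: 25.7
t 21.35 tcp [ 598.5 -242.3   46. ] F [0.5 0.4 0.5] gap 25.7 pan tilt deg 1.3 n 2356 Z at U=85 -39.5
beads [(1366, [113.0, -1.0]), (3732, [96.0, -19.0]), (2317, [87.0, 18.0]), (1087, [81.0, -1.0])]
back wall U pct [66.80949068 67.24756416 68.07860415 74.37538474 93.28209158] 1073 V -30.99342932087514 30.997637705941393
handle front U 59.151592046266636 -1.2763598584203801
```

View pics/w9.png

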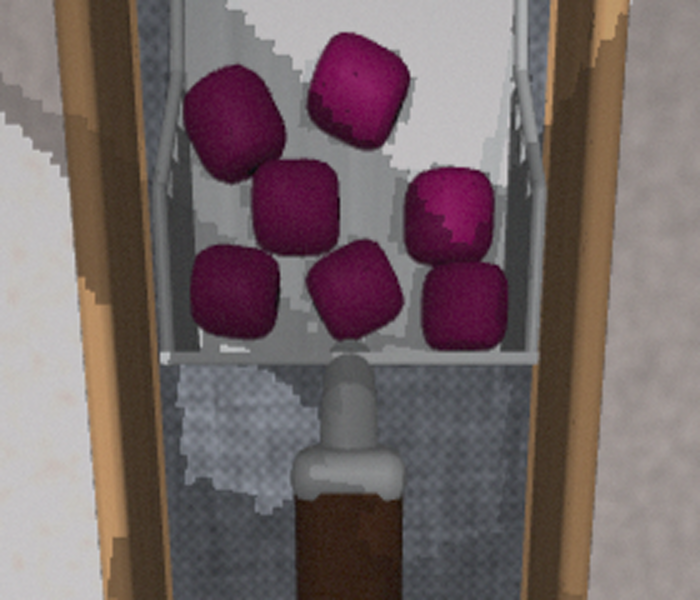

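The scoop is flat again and all seven beads are behind the sloping walls. I also learned that opening 0.18 holds and 0.19 slips. I re-grip at the handle middle and tip it only slightly.

```bash
python3 -m pendant '[[0.3,1,-9,1,0],[0.3,0,-8,1.5,0],[0,0,0,0,0],[0,0,0,0,0],[0,0,0,0,0],[0,0,0,0,0]]' 20
python3 -m pendant '[[0,0,1,1.5,0],[0,0,1,1.5,0],[0,0,1,1.5,0],[0,0,1,1.5,0],[0,0,1,1,0],[0,0,1,1,0],[0,0,0,0,0]]' 20
python3 -c "
from h import *
pan()"
```

```text
time: 22.05
tool_pos: [596.0, -225.2, 42.0]
tcp_rot: [180.0, 0.0, 8.7]
ft_force: [0.3, 0.3, -1.9]
finger_gap: 15.8
time: 22.75
tool_pos: [597.5, -231.8, 35.1]
tcp_rot: [179.9, -0.1, 8.7]
ft_force: [-2.6, -0.9, 4.6]
finger_gap: 15.3
t 22.75 tcp [ 597.5 -231.8   35.1] F [-2.6 -0.9  4.6] gap 15.3 pan tilt deg 6.4 n 4456 Z at U=85 -24.1
beads [(1500, [94.0, -22.0]), (3978, [79.0, -11.0]), (2527, [72.0, 18.0]), (1160, [64.0, 1.0])]
```

```bash
python3 -m pendant '[[0,0,0,0,0],[0,0,0,-5,0],[0,0,0,-10,0],[0,0,0,-15,0],[0,0,0,-20,0],[0,0,0,-20,0],[0,0,0,-20,0],[0,0,0,-15,0],[0,0,0,-10,0],[0,0,0,-5,0]]' 60
python3 -c "
from h import *
pan()"
```

```text
time: 23.8
tool_pos: [597.6, -231.1, 155.8]
tcp_rot: [179.9, -0.1, 8.7]
ft_force: [-0.0, 0.5, -2.0]
finger_gap: 14.7
t 23.8 tcp [ 597.6 -231.1  155.8] F [-0.   0.5 -2. ] gap 14.7 pan tilt deg 5.8 n 4448 Z at U=85 -25.3
beads [(1464, [93.0, -22.0]), (3885, [79.0, -11.0]), (2497, [71.0, 19.0]), (1140, [64.0, 1.0])]
```

```bash
python3 -m pendant '[[0,1,-5,0,0],[0,2,-10,0,0],[0,3,-15,0,0],[0,4,-20,0,0],[0,5,-25,0,0],[0,5,-30,0,0],[0,5,-30,0,0],[0,5,-30,0,0],[0,4,-25,0,0],[0,4,-22,0,0]]'
python3 -m pendant '[[0,3,-18,0,0],[0,3,-14,0,0],[0,2,-10,0,0],[0,2,-8,0,0],[0,1,-6,0,0],[0,1,-4,0,0],[0,0,-2,0,0],[0,0,-1,0,0],[0,0,0,0,0]]'
python3 - <<'E'
from h import *
pan()
to(605.7,48.5,152,8.7)
im,d=optics.snapshot('scene');cv2.imwrite('pics/s10.png',cv2.resize(im[180:330,300:500],None,fx=3.5,fy=3.5,interpolation=cv2.INTER_CUBIC))
E
```

```text
time: 24.85
tool_pos: [601.7, -12.6, 153.5]
tcp_rot: [-180.0, 0.1, 8.8]
ft_force: [-0.3, -0.3, -1.6]
finger_gap: 15.2
time: 25.75
tool_pos: [604.9, 48.2, 154.2]
tcp_rot: [180.0, 0.0, 8.7]
ft_force: [-0.6, -0.4, -1.6]
finger_gap: 15.2
t 25.75 tcp [604.9  48.2 154.2] F [-0.6 -0.4 -1.6] gap 15.2 pan tilt deg 5.7 n 4490 Z at U=85 -25.1
beads [(1464, [92.0, -22.0]), (1426, [92.0, -3.0]), (2470, [70.0, -17.0]), (2462, [70.0, 18.0]), (1141, [64.0, 1.0])]
t 25.8 tcp [604.9  48.2 154.2] [179.99   0.     8.67] F [ 0.5 -1.1 -1.9] gap 15.1
delta now-axes [ 0.9 -0.2  2.2] turn -0.0 | axes after turn [ 0.9 -0.2  2.2]
```

View pics/s10.png

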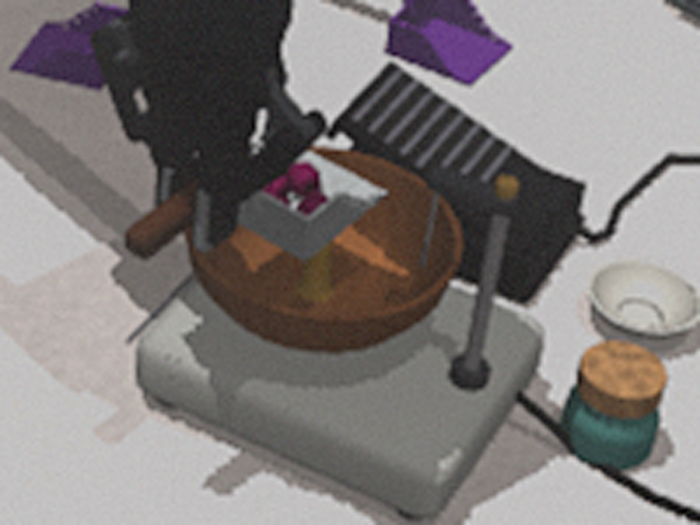

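The pan is over the bowl and the beads are in it ((295,190) in the crop), clear of the needle. I let it droop nose-down with a brief loosening.

```bash
python3 -m pendant '[[0.17,0,0,2,0],[0.17,0,0,2,0],[0.18,0,0,0,0],[0.18,0,0,0,0],[0.18,0,0,0,0]]' 20
python3 -c "
from h import *
pan()"
python3 -m pendant '[[0.186,0,0,0,0],[0.1,0,0,0,0],[0.1,0,0,0,0]]' 20
python3 -c "
from h import *
pan()"
```

```text
time: 26.35
tool_pos: [604.9, 48.5, 150.2]
tcp_rot: [180.0, -0.0, 8.7]
ft_force: [-0.1, -0.2, -2.2]
finger_gap: 15.8
t 26.35 tcp [604.9  48.5 150.2] F [-0.1 -0.2 -2.2] gap 15.8 pan tilt deg 5.8 n 4521 Z at U=85 -25.1
beads [(1468, [92.0, -22.0]), (3900, [79.0, -11.0]), (2457, [70.0, 18.0]), (1143, [64.0, 1.0])]
time: 26.7
tool_pos: [604.9, 48.5, 150.2]
tcp_rot: [180.0, -0.0, 8.7]
ft_force: [0.3, -0.1, -2.3]
finger_gap: 15.4
t 26.7 tcp [604.9  48.5 150.2] F [ 0.3 -0.1 -2.3] gap 15.4 pan tilt deg -4.8 n 3573 Z at U=85 -41.1
beads [(1134, [90.0, 0.0]), (3234, [73.0, -18.0]), (2046, [63.0, 18.0]), (968, [58.0, 0.0])]
```

The droop is controllable, about 10° per burst. I raise the scoop for clearance over the spindle and go on.

```bash
python3 -m pendant '[[0.1,0,0,-8,0],[0.1,0,0,-12,0],[0.1,0,0,-8,0],[0.18,0,0,0,0],[0.18,0,0,0,0],[0.187,0,0,0,0],[0.1,0,0,0,0],[0.1,0,0,0,0]]' 20
python3 -c "
from h import *
pan()"
```

```text
time: 27.55
tool_pos: [604.7, 48.5, 177.9]
tcp_rot: [-180.0, 0.0, 8.7]
ft_force: [0.1, 0.0, 0.1]
finger_gap: 15.7
t 27.55 tcp [604.7  48.5 177.9] F [0.1 0.  0.1] gap 15.7 pan tilt deg -5.2 n 157 Z at U=85 -61.5
beads [(717, [131.0, 14.0]), (2284, [105.0, -13.0]), (1691, [76.0, 20.0])]
```

```bash
cat >> h.py <<'E'
def beads(c,save=None):
    im,d=optics.snapshot(c);W=cloud(c,d);hsv=cv2.cvtColor(im,cv2.COLOR_BGR2HSV)
    pur=((hsv[...,0]>145)&(hsv[...,1]>100)&(W[...,0]>400)&(W[...,0]<700)&(W[...,1]>-380)&(W[...,1]<260)&(d>0)).astype(np.uint8)
    nn,l,st,ce=cv2.connectedComponentsWithStats(pur)
    for i in range(1,nn):
        if st[i,4]>6: m=W[l==i];print(c,st[i,4],np.round(np.median(m,0)),'z',np.round(m[:,2].min()),np.round(m[:,2].max()))
    if save: cv2.imwrite(save,im)
    return im,W
E
python3 - <<'E'
from h import *
print(r.sense()['ft_force'])
beads('wrist','pics/w11.png');beads('scene','pics/s11.png');beads('top')
im,d=optics.snapshot('wrist');W=cloud('wrist',d)-r.sense()['tool_pos']
a=np.radians(8.7);U=W[...,:2]@[-np.sin(a),np.cos(a)];V=W[...,:2]@[np.cos(a),np.sin(a)]
hsv=cv2.cvtColor(im,cv2.COLOR_BGR2HSV)
for u0 in range(20,140,8):
    k=(abs(U-u0)<4)&(abs(V)<8)&(d>0)&(hsv[...,1]<60);print(u0,k.sum(),np.round(np.median(W[...,2][k]),1) if k.any() else '')
E
```

```text
[-0.79909122 -0.53993411 -0.92653176]
wrist 2951 [581. 167.  95.] z 68.0 104.0
wrist 1687 [612. 133. 126.] z 68.0 134.0
scene 232 [607. 168.  97.] z 72.0 146.0
top 41 [617. 160. 104.] z 71.0 108.0
top 195 [576. 176.  87.] z 69.0 102.0
20 546 98.6
28 248 16.0
36 1231 0.3
44 413 -53.4
52 392 -56.3
60 388 -59.0
68 392 -61.8
76 391 -64.5
84 386 -67.4
92 242 -69.6
100 19 -109.6
108 0 
116 2 -100.1
124 0 
132 0
```

```bash
python3 -m pendant '[[0.1,0,0,-8,0],[0.1,0,0,-6,0],[0.18,0,0,0,0],[0.18,0,0,0,0],[0.187,0,0,0,0],[0.1,0,0,0,0],[0.1,0,0,0,0]]' 20
python3 - <<'E'
from h import *
print(r.sense()['ft_force'],r.sense()['tool_pos'])
beads('wrist','pics/w12.png');beads('scene','pics/s12.png');beads('top')
im,d=optics.snapshot('wrist');W=cloud('wrist',d)-r.sense()['tool_pos']
a=np.radians(8.7);U=W[...,:2]@[-np.sin(a),np.cos(a)];V=W[...,:2]@[np.cos(a),np.sin(a)]
hsv=cv2.cvtColor(im,cv2.COLOR_BGR2HSV)
for u0 in range(36,110,8):
    k=(abs(U-u0)<4)&(abs(V)<8)&(d>0)&(hsv[...,1]<60);print(u0,k.sum(),np.round(np.median(W[...,2][k]),1) if k.any() else '')
E
```

```text
time: 28.5
tool_pos: [604.7, 48.5, 191.9]
tcp_rot: [-180.0, 0.0, 8.7]
ft_force: [0.5, 1.0, -0.9]
finger_gap: 15.5
[ 0.45754976  0.98535049 -0.88348829] [604.72778074  48.50929569 191.88492016]
wrist 4253 [589. 171.  84.] z 66.0 100.0
scene 54 [562. 168.  96.] z 79.0 100.0
scene 270 [613. 169.  83.] z 69.0 143.0
top 253 [589. 172.  85.] z 66.0 102.0
36 952 -6.9
44 364 -62.8
52 362 -66.6
60 336 -70.6
68 363 -74.5
76 336 -78.4
84 100 -81.1
92 0 
100 0 
108 0
```

All the purple pixels are now one cluster inside the bowl (z 66–102), and none are on the pan. I back out and set the scoop down on the free bench near its old place.

```bash
python3 -m pendant '[[0,0,0,-15,0],[0,0,0,-20,0],[0,0,10,-5,0],[0,-10,25,0,0],[0,-25,25,0,0],[0,-25,25,0,0],[0,-30,25,0,0],[0,-30,20,0,0],[0,-30,10,0,0],[0,-19,8,0,0]]' 60
python3 -m pendant '[[0,-10,0,30,0],[0,0,0,40,0],[0,0,0,35,0],[0,0,0,15,0],[0,0,0,8,0],[0,0,0,0,0],[0,0,0,0,0]]' 60
python3 -c "
from h import *
to(450,-125,38,8.7)"
```

```text
time: 29.7
tool_pos: [458.6, -125.0, 232.5]
tcp_rot: [180.0, -0.0, 8.6]
ft_force: [0.1, -0.5, -0.8]
finger_gap: 15.0
time: 30.4
tool_pos: [451.2, -125.4, 105.5]
tcp_rot: [179.9, -0.1, 8.7]
ft_force: [0.1, 0.9, -0.7]
finger_gap: 15.2
t 30.4 tcp [ 451.2 -125.4  105.5] [ 1.7994e+02 -9.0000e-02  8.6800e+00] F [ 0.1  0.9 -0.7] gap 15.2
delta now-axes [-1.2 -0.7 67.5] turn -0.0 | axes after turn [-1.2 -0.7 67.5]
```

```bash
python3 -m pendant '[[0,0,0,10,0],[0,0,0,8,0],[0,0,3,5,0],[0,0,3,5,0],[0,0,3,5,0],[0,0,3,5,0],[0,0,0,0,0]]' 20
python3 -m pendant '[[0,0,3,5,0],[0,0,3,5,0],[0,0,3,5,0],[0,0,2,5,0],[0,0,2,4,0],[0,0,0,0,0]]' 20
python3 -c "
from h import *
pan()"
```

```text
time: 31.1
tool_pos: [453.9, -139.4, 68.1]
tcp_rot: [179.7, -0.2, 8.7]
ft_force: [-1.7, -7.4, 12.3]
finger_gap: 15.1
time: 31.7
tool_pos: [455.7, -151.4, 43.3]
tcp_rot: [179.8, -0.2, 8.7]
ft_force: [0.1, -4.4, 5.9]
finger_gap: 14.8
t 31.7 tcp [ 455.7 -151.4   43.3] F [ 0.1 -4.4  5.9] gap 14.8 pan tilt deg -4.0 n 9562 Z at U=85 -39.9
beads []
```

```bash
python3 -m pendant '[[0,0,1.5,2,0],[0,0,1.5,2,0],[0,0,0,1.5,0],[0,0,0,0,0]]' 20
python3 -c "
from h import *
pan()"
```

```text
time: 32.15
tool_pos: [456.1, -153.9, 37.9]
tcp_rot: [179.9, -0.2, 8.7]
ft_force: [0.7, -3.9, 6.5]
finger_gap: 15.2
t 32.15 tcp [ 456.1 -153.9   37.9] F [ 0.7 -3.9  6.5] gap 15.2 pan tilt deg -0.9 n 10202 Z at U=85 -35.7
beads []
```

```bash
python3 -m pendant '[[0.4,0,0,0,0],[0.8,0,0,0,0],[1,0,0,0,0],[1,0,0,-10,0],[1,0,0,-30,0],[1,0,0,-40,0],[1,0,0,-40,0],[1,0,0,-40,0],[1,0,0,0,0]]' 20
python3 - <<'E'
from h import *
im,W=beads('top');x,y,z=np.moveaxis(W,-1,0)
# scoop
k=(x>400)&(x<500)&(y>-130)&(y<10)&(z>-8)&(z<12);
b=(x>425)&(x<460)&(y>-110)&(y<-40)&(z>-8)&(z<12);g=W[b];print('pan slope',np.round(np.linalg.lstsq(np.c_[g[:,:2],np.ones(len(g))],g[:,2],rcond=None)[0],4))
h=W[(x>400)&(x<520)&(y>-230)&(y<-80)&(z>42)&(z<80)];print('handle',rect(h),len(h),np.round(np.linalg.lstsq(np.c_[h[:,:2],np.ones(len(h))],h[:,2],rcond=None)[0],3),np.median(h[:,2]))
# pedal
a=np.radians(19.1);f=np.array([np.cos(a),np.sin(a)]);l=np.array([-f[1],f[0]]);q=W[...,:2]-[548.8,313.6];A=q@f;B=q@l
for a0 in range(-85,90,8):
    k=(abs(A-a0)<4)&(abs(B)<20);print(a0,k.sum(),np.round(np.percentile(z[k],[10,50,90]),1))
c=[548.8,313.6]+f*-43.6;to(c[0],c[1],110,19.1)
to(c[0],c[1],110,29.1)
E
```

```text
time: 33.1
tool_pos: [457.9, -154.0, 204.3]
tcp_rot: [179.6, -0.5, 8.7]
ft_force: [-0.3, 0.2, 0.7]
finger_gap: 85.1
top 267 [593. 171.  86.] z 66.0 102.0
pan slope [-2.5000e-03 -1.0300e-02  3.1475e+00]
handle (array([ 455.8, -147.1]), array([16. , 70.7]), 7.9) 168 [ 0.096 -0.072  8.267] 63.40502373758011
-85 43 [-2.1  0.8  3.6]
-77 55 [ 4.9 13.4 16.4]
-69 90 [13.6 42.  78.6]
-61 64 [15.5 80.6 83.3]
-53 47 [78.3 81.  84.2]
-45 48 [75.2 78.  80.4]
-37 48 [70.7 74.2 76.5]
-29 42 [69.4 71.6 74.6]
-21 48 [67.3 70.1 72.7]
-13 46 [63.5 66.9 68.6]
-5 44 [60.2 63.  65.9]
3 44 [57.8 60.6 63.6]
11 46 [54.6 57.5 60.3]
19 44 [52.  55.  58.2]
27 39 [48.5 51.9 56.6]
35 43 [44.9 46.8 49. ]
43 41 [41.2 43.8 46.4]
51 44 [39.3 41.  43.5]
59 42 [35.9 38.1 41. ]
67 17 [32.6 35.5 37.4]
75 34 [12.7 14.4 16.1]
83 27 [-1.4  1.8  4.4]
t 33.15 tcp [ 456.7 -153.4  201.1] [179.77  -0.36   8.7 ] F [-0.2 -0.2 -0.9] gap 85.6
delta now-axes [ 118.3 -440.2   90. ] turn -10.4 | axes after turn [ 195.8 -411.6   90. ]
t 33.15 tcp [ 456.7 -153.4  201.1] [179.77  -0.36   8.7 ] F [-0.2 -0.2 -0.9] gap 85.6
delta now-axes [ 118.3 -440.2   90. ] turn -20.4 | axes after turn [ 264.3 -371.4   90. ]
```

The scoop lies flat and free. All beads are in the bowl. Now the pedal: the face at the pad is at about z 77.

```bash
python3 -m pendant '[[0,12.5,-44.1,0,0],[0,12.5,-44.1,0,0],[0,12.5,-44.1,0,0],[0,12.5,-44.1,0,0],[0,12.5,-44.1,0,0],[0,12.5,-44.1,0,0],[0,12.5,-44.1,0,0],[0,12.5,-44.1,0,0],[0,12.5,-44.1,0,0],[0,12.5,-44.1,0,0]]' 40
python3 -m pendant '[[0,0,0,10,8],[0,0,0,10,8],[0,0,0,10,8],[0,0,0,10,8],[0,0,0,10,8],[0,0,0,10,8],[0,0,0,10,8],[0,0,0,10,8],[0,0,0,10,8],[0,0,0,0,8]]'
python3 -c "
from h import *
to(513.8,301.5,80,-71)"
```

```text
time: 34.15
tool_pos: [510.5, 303.9, 195.2]
tcp_rot: [180.0, 0.1, 8.7]
ft_force: [0.5, -0.6, -0.1]
finger_gap: -0.1
time: 35.15
tool_pos: [509.2, 301.3, 103.2]
tcp_rot: [179.7, -0.0, -71.6]
ft_force: [0.2, -0.4, -0.4]
finger_gap: -0.4
t 35.15 tcp [509.2 301.3 103.2] [ 1.7968e+02 -4.0000e-02 -7.1630e+01] F [ 0.2 -0.4 -0.4] gap -0.4
delta now-axes [ 1.2 -4.6 23.2] turn -0.6 | axes after turn [ 1.3 -4.6 23.2]
```

```bash
python3 -m pendant '[[0,1,-4.5,8,0],[0,0,0,6,0],[0,0,0,4,0],[0,0,0,0,0],[0,0,0,0,0]]'
python3 -m pendant '[[0,0,0,2,0],[0,0,0,2,0],[0,0,0,2,0],[0,0,0,0,0]]'
python3 -m pendant '[[0,0,0,2,0],[0,0,0,2,0],[0,0,0,0,0]]'
```

```text
time: 35.65
tool_pos: [515.9, 302.8, 88.5]
tcp_rot: [180.0, -0.0, -71.2]
ft_force: [0.3, 0.3, -0.4]
finger_gap: 0.4
time: 36.05
tool_pos: [515.8, 302.7, 82.3]
tcp_rot: [180.0, -0.0, -71.3]
ft_force: [0.3, 0.8, -0.7]
finger_gap: 0.1
time: 36.35
tool_pos: [515.8, 302.7, 78.3]
tcp_rot: [180.0, -0.0, -71.3]
ft_force: [-0.5, -0.0, -0.6]
finger_gap: -0.0
```

```bash
for i in 1 2 3 4; do python3 -m pendant '[[0,0,0,1,0],[0,0,0,0,0]]' | grep -E 'tool_pos|ft_force'; done
```

```text
tool_pos: [516.0, 302.7, 77.6]
ft_force: [-0.7, 0.2, 0.8]
tool_pos: [516.0, 302.8, 76.6]
ft_force: [-0.5, 1.0, -0.0]
tool_pos: [516.0, 302.8, 75.5]
ft_force: [-0.7, -0.9, -0.0]
tool_pos: [516.1, 302.8, 74.8]
ft_force: [-0.5, -1.1, 0.5]
```

```bash
for i in 1 2 3; do python3 -m pendant '[[0,0,0,1,0],[0,0,0,0,0]]' | grep -E 'tool_pos|ft_force'; done
```

```text
tool_pos: [516.2, 302.9, 73.9]
ft_force: [-0.2, -0.8, 3.4]
tool_pos: [516.1, 302.8, 72.8]
ft_force: [-0.5, -0.1, 3.1]
tool_pos: [516.0, 302.8, 71.6]
ft_force: [0.2, -1.1, 3.4]
```

```bash
python3 -m pendant '[[0,0,0.3,2,0],[0,0,0.3,2,0],[0,0,0.3,2,0],[0,0,0.3,2,0],[0,0,0.3,2,0],[0,0,0.3,2,0],[0,0,0,0,0],[0,0,0,0,0]]'
cat >> h.py <<'E'
def treadle():
    s=r.sense();print('t',s['time'],np.round(s['tool_pos'],1),np.round(s['ft_force'],1))
    a=np.radians(19.1);f=np.array([np.cos(a),np.sin(a)]);l=np.array([-f[1],f[0]])
    for c in('top','scene','wrist'):
        im,d=optics.snapshot(c);W=cloud(c,d);z=W[...,2];q=W[...,:2]-[548.8,313.6];A=q@f;B=q@l
        k=(A>-62)&(A<58)&(abs(B)<34)&(z<92)&(z>18)&(d>0)
        if k.sum()<30: print(c,'few');continue
        from numpy import polyfit,polyval
        P=A[k];Z=z[k];e=np.ones(len(P),bool);p=polyfit(P,Z,1)
        for t in(8,5,3,3,3): e=abs(Z-polyval(p,P))<t;p=polyfit(P[e],Z[e],1)
        print(c,k.sum(),e.sum(),'slope rad',round(float(np.arctan(p[0])),3),'z at pad(-44)',round(float(polyval(p,-44)),1),'A range',P[e].min().round(),P[e].max().round())
E
python3 -c "
from h import *
treadle()
im=cv2.imread('pics/top0.png');d=np.load('pics/top0.npy')
for c in ('top','scene'):
    d=np.load(f'pics/{c}0.npy');W=cloud(c,d);z=W[...,2];a=np.radians(19.1);q=W[...,:2]-[548.8,313.6];A=q@[np.cos(a),np.sin(a)];B=q@[-np.sin(a),np.cos(a)]
    k=(A>-62)&(A<58)&(abs(B)<34)&(z<92)&(z>18);p=np.polyfit(A[k],z[k],1)
    for t in(8,5,3,3): e=abs(z[k]-np.polyval(p,A[k]))<t;p=np.polyfit(A[k][e],z[k][e],1)
    print(c,'rest slope',np.arctan(p[0]),np.polyval(p,-44),e.sum())
"
```

```text
time: 38.55
tool_pos: [514.1, 302.1, 59.5]
tcp_rot: [180.0, -0.0, -71.3]
ft_force: [-3.2, -0.8, 5.9]
finger_gap: 0.0
t 38.55 [514.1 302.1  59.5] [-3.2 -0.8  5.9]
top 162 140 slope rad -0.221 z at pad(-44) 61.5 A range -62.0 57.0
scene 835 669 slope rad -0.228 z at pad(-44) 61.6 A range -62.0 58.0
wrist 34791 32872 slope rad -0.235 z at pad(-44) 60.9 A range -54.0 58.0
top rest slope -0.3622054532125219 77.80913736703917 952
scene rest slope -0.3584325171405221 77.25415561814648 882
```

```bash
python3 -m pendant '[[0,0,0,0.5,0],[0,0,0,0,0],[0,0,0,0,0],[0,0,0,0,0],[0,0,0,0,0]]'
python3 - <<'E'
from h import *
treadle();beads('top');im,_=beads('scene');
cv2.imwrite('pics/final.png',cv2.resize(im[90:440,60:560],(800,560),interpolation=cv2.INTER_CUBIC))
for q in ['reel','glue','jar','pliers','caliper','dish']:
    print(q,[np.round(a['at']).tolist() for a in optics.search_frame('top',q)][:2])
E
```

```text
time: 39.2
tool_pos: [514.1, 302.1, 59.1]
tcp_rot: [180.0, -0.0, -71.3]
ft_force: [-1.6, -1.1, 6.2]
finger_gap: -0.2
t 39.2 [514.1 302.1  59.1] [-1.6 -1.1  6.2]
top 163 144 slope rad -0.219 z at pad(-44) 60.9 A range -62.0 57.0
scene 821 665 slope rad -0.225 z at pad(-44) 61.2 A range -62.0 58.0
wrist 34876 32967 slope rad -0.231 z at pad(-44) 60.5 A range -54.0 58.0
top 262 [592. 171.  86.] z 64.0 104.0
scene 366 [598. 168.  84.] z 68.0 107.0
reel [[450.0, 195.0, 33.0]]
glue [[737.0, -92.0, 65.0]]
jar [[729.0, 245.0, 58.0]]
pliers [[415.0, -314.0, 6.0], [572.0, 174.0, 87.0]]
caliper [[750.0, -218.0, 5.0]]
dish [[693.0, 338.0, 11.0]]
```

```bash
python3 -c "
from bench import hand_in
print(hand_in())"
```

```text
the job is handed in; nothing more can be done
None
```

The beads are in the bowl, the scoop is set down flat and released, and I handed in with the fingers holding the pedal about half way down. Elapsed time was 39.2 s of the 72 s allowed.

I scooped all seven beads and kept them in with a slight nose-up tilt. I poured them by briefly loosening the grip so the pan tipped over the bowl.

**Last checks:**
- **Beads:** all the purple pixels in the work area form one patch inside the bowl (z about 64–104 mm). The patch is about the size of seven beads, and nothing shows in the trough or on the nearby bench.
- **Scoop:** after release, the pan slope on the bench measured about 0.6°.
- **Pedal:** the pad had sunk about 16.4 mm from rest, against 16 mm for half way, with a holding force of 6.2 N. The face slope gave a slightly lower angle, about 0.135 rad, than the 0.15 rad from the sink.
- **Other things on the bench:** five of the six bystanders were found within about 4 mm of where they started. The dish read about 9 mm off. I never went near it and the arm may have partly hidden it, so I take that as detector error, but I did not confirm it.

I could not view the final picture because the viewer limit was reached, so the end state rests on these measurements.

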